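# Moisture check on the slowest-drying tagine lid

## Task

The three tagine lids on the board are drying beside the heater, and the one farthest from the heater dries last. Take the moisture meter out of its cradle and set its ball on the pencilled ring of that lid, with the meter square to the clay there and pressed lightly, so that the spring-loaded ball is pushed about half-way in; touch no other lid with it, and leave everything else where it stands. Finish while you are still holding the meter steady on the spot.

Things in the scene. Friction and masses are not known exactly. Their poses are not given: they have to be found in the camera images.
- meter_grip (a point): Hand-held moisture meter, about 0.2 kg, standing upright, ball down, in its cradle. Dark case 26 mm (x) by 42 mm (y) by 105 mm (z); a small display on the -x face. This point lies on the case's centre line 80 mm above the case's lower end, 25 mm below its top, and is the place to grip (across the 42 mm or the 26 mm). The z axis runs along the meter, from the ball to the top. In the cradle the case's lowest 22 mm are hidden; lifting it straight up by 70 mm frees the ball.
- ball_tip (a point): The outermost point of the meter's steel ball (diameter 22 mm), on the meter's z axis, 41 mm beyond the case's lower end (121 mm from meter_grip) when the spring is relaxed. It moves with the ball; its axes are the meter's.
- plunger (a joint): How far the spring has let the ball be pushed into the meter, m: 0 relaxed, 0.010 at its stop. It needs 1.1 N to start, 3.4 N half-way (0.005) and 5.6 N at the stop.
- cradle: Grey desk cradle of the meter, fixed: base plate 80 x 90 mm, upright pocket 55 (x) by 64 (y) mm and 74 mm high, open above. Origin under its centre on the table; turned like the meter.
- heater: White upright column heater, round, 156 mm diameter, 240 mm high with its knob, dark slats all round; fixed at one end of the board. Origin under its centre.
- bucket: Small grey open pail of slip, 170 mm diameter, 120 mm high, fixed at the other end of the board. Origin under its centre.
- board: Fixed plywood ware board, 220 mm (x) by 660 mm (y), 18 mm thick, with the row of lids on it. Origin under its centre.
- lid_a: The flattest of the three unfired clay tagine lids: a cone 180 mm in diameter standing on its rim, flank rising at 22 degrees to a small knob of 40 mm, 70 mm high in all, about 0.75 kg, loose. Origin under its centre, on the board's top. The lids may stand in any order in the row, 215 mm apart.
- lid_b: As lid_a, but the flank rises at 30 degrees; 81 mm high.
- lid_c: As lid_a, but the flank rises at 38 degrees; 95 mm high.
- mark_a: The middle of the pencilled ring (28 mm diameter, with a dot in the middle) on the flank of lid_a, on the clay's surface, 58 mm from the lid's axis. Its z axis points square out of the clay, up and away from the lid's axis. The ring is roughly on the robot's side of the lid.
- mark_b: The same on lid_b.
- mark_c: The same on lid_c.
- water_pot: Small fired-clay pot, 60 mm diameter, 55 mm high, loose, beside the cradle. Not needed.
- rib: Flat wooden rib, 60 by 58 mm, 7 mm thick, lying loose on the other side of the cradle. Not needed.
- pinch_pot: Tiny clay cup, 44 mm diameter, 30 mm high, loose on the far side of the board between two lids. Not needed.
- stilt: Three-armed kiln stilt, about 50 mm, 22 mm high, loose on the far side of the board between two lids. Not needed.
- loop_tool: Turning tool with wooden handle and wire loop, 170 mm long, lying on the table, left of the cradle. Not needed.
- brush: Brush lying on the table, right of the cradle. Not needed.
- jar: Amber jar, 64 mm diameter, 85 mm high, on the table at the right. Not needed.
Things that resemble listed ones, but are neither listed nor needed, are in the scene too. What is shaped like the part that bears meter_grip but yellow is not meant. What is shaped like the lid_c but yellow is not meant.

How it is judged (in metres and radians):
On the way:
1. the meter is lifted clear of its cradle by the gripper (z of ball_tip in the frame of cradle above 0.078 m and contact force between meter and the fingers above 2 N), for 0.2 s.
At the end, for the whole second after the job is handed in: The gripper holds the meter still on the lid farthest from the heater: ball tip within 10 mm of the ring's middle, meter within 10 degrees of square to the clay, ball in by 2 to 8 of its 10 mm, under 8 N, clear of the cradle, no lid moved 10 mm (((horizontal distance between lid_a and heater above 0.58 m and distance between ball_tip and mark_a below 0.01 m and angle between the z axis of meter_grip and the z axis of mark_a, either way round below 0.175 rad and contact force between plunger and lid_a above 0.8 N and contact force between meter and lid_a below 8 N) or (horizontal distance between lid_b and heater above 0.58 m and distance between ball_tip and mark_b below 0.01 m and angle between the z axis of meter_grip and the z axis of mark_b, either way round below 0.175 rad and contact force between plunger and lid_b above 0.8 N and contact force between meter and lid_b below 8 N) or (horizontal distance between lid_c and heater above 0.58 m and distance between ball_tip and mark_c below 0.01 m and angle between the z axis of meter_grip and the z axis of mark_c, either way round below 0.175 rad and contact force between plunger and lid_c above 0.8 N and contact force between meter and lid_c below 8 N)) and value of joint plunger between 0.002 and 0.008 m and contact force between meter and the fingers above 2 N and contact force between meter and cradle below 0.05 N and linear speed of meter below 0.01 m/s and distance of each of lid_a, lid_b, lid_c from where it was at the start of the episode below 0.01 m); the arm keeps its last pose, push and grip.
It fails at once if the meter touches a lid other than the one farthest from the heater ((not (horizontal distance between lid_a and heater above 0.58 m) and contact force between meter and lid_a above 0.3 N) or (not (horizontal distance between lid_b and heater above 0.58 m) and contact force between meter and lid_b above 0.3 N) or (not (horizontal distance between lid_c and heater above 0.58 m) and contact force between meter and lid_c above 0.3 N)).
It fails at once if a lid is pressed with more than 15 N (unfired clay breaks) (contact force between any of meter, the fingers, the arm and lid_a above 15 N or contact force between any of meter, the fingers, the arm and lid_b above 15 N or contact force between any of meter, the fingers, the arm and lid_c above 15 N).
It fails at once if a lid is shifted by more than 15 mm (distance of any of lid_a, lid_b, lid_c from where it was at the start of the episode above 0.015 m).
It fails at once if another thing on the table is shifted by more than 20 mm (distance of any of water_pot, rib, pinch_pot, stilt, loop_tool, brush, jar from where it was at the start of the episode above 0.02 m).
It also fails if it takes over 42 s, if anything falls off the work surface, if the arm or the gripper's body presses on something with over 40 N, if the wrist force passes 120 N, or if a joint passes its speed limit or range.

## Robot

A 6-joint arm with a two-finger parallel gripper is mounted at the origin on the work surface. World frame = base frame: x ahead of the robot, y to its left, z up, the work surface at z = 0. Lengths are in mm, angles in rad, forces in N, time in s.
With the tool pointing down it reaches from about 300 to 775 mm from the base axis. Payload 14.6 kg.
Tool frame: the origin (TCP) lies between the finger pads; the fingertips stand 8 mm ahead of it and the grasp point (between the pads) lies 11 mm behind it; z points along the fingers, y is the direction in which the jaws open and shut (so a half turn about z gives the same grasp; the last joint's range is limited). The gripper opens to 94 mm and grips with 3 to 60 N. Pads are 16 mm wide; open, the fingers measure 119 mm over their backs; the gripper's body (75 mm by 177 mm) begins 78 mm behind the grasp point.
Start: joints at [-1.239, 0.3, 1.521, -0, 1.321, -0.067], TCP at [213.564, -506.833, 213.446] pointing down, gripper open.
Joint ranges: [-3.03, 3.03], [-0.79, 2.21], [0.23, 2.52], [-1.04, 4.18], [0, 3.07], [-2.55, 2.55]. Speed limits (rad/s): [2.22, 2.22, 2.57, 3.14, 3.14, 3.14].

## Interface

Orientations are given as [roll, pitch, yaw] about the fixed x, y, z axes, in that order (R = Rz(yaw) Ry(pitch) Rx(roll)).
In Python, from cell import manip gives the robot as it stands. The module is installed in compiled form; this text tells all that it offers.
- The arm moves only by the tool send_rows, never from a script. Its argument "series" is a list that holds one entry, the list of rows, each a list of 5 numbers: the opening, from 0 (shut) to 1 (fully open), then the shift along the tool's x, y, z in mm, then the turn about the tool's z in degrees. In form: [[[gripper, dx, dy, dz, roll], ...]]. A call has 1 to 10 rows; each row is the pose to reach, as a shift and turn from the pose commanded when the call began, along the tool's axes at that moment; what a row does not reach only later rows make up. A row lasts 1/10 s, in which the tool goes at most 50 mm and 8.59 degrees, less where a joint would pass 70% of its speed; a pose out of reach is approached as far as the arm can. A call with a gripper value outside its range is refused whole. The fingers move at their own pace and stop on an object; "newtons" is the grip in N (left out, the last holds). Time passes only in rows, so rows that repeat a pose let the fingers close. It gives the time, the measured TCP pose, the force and the opening at its end, in the units of the state.
- manip.read_state(): the state, without advancing time (a new reading comes with each control period).
- manip.camera(name): name is "side" or "top" or "wrist"; returns a dict with "img" (384x512x3 uint8, red, green, blue), "vfov" (degrees; the focal length in pixels is half the picture's height over the tangent of half this angle, whatever the lens; pixels are square), "cx", "cy" (the principal point, pixels), "pose" (4x4, takes a point from camera to world coordinates); the wrist camera has in their place "T_tool_cam" (4x4, takes a point from camera to tool coordinates, whose origin is the TCP and whose axes are the flange's). Camera axes: x right, y down, z forward; pixel columns grow to the right and rows downward; lengths in mm; the calibration is good to about 2 mm. The wrist camera is an equidistant fisheye: a pixel r from the principal point sees the ray r / f radians off the axis. A picture is of the moment at which its call begins: read the wrist's pose just before it. There is no depth.
- manip.sign_off(): hands the job in, once; it reports no verdict.
Trained networks look in a picture, given as the dict that the camera call returned (one of the last four; its "shot" number tells which), for a name from the list of things; names that differ only in an ending like _2 or _b are one class to them, and where a whole thing is asked for, a point or a joint stands for the part that bears it (a point fixed in the world has none). Each returns a list of dicts, best first, with "conf" (0 to 1); they miss things now and then, are a little off and sometimes report something else, mostly with a low value. They report only what shows in the picture. A call takes as long as a camera call. They do not tell look-alikes from the thing itself.
- manip.find_in(target, picture): "rect" ([left, top, width, height] in pixels, round what is visible of it).
- manip.silhouettes(target, picture): "pixels" (384x512 bool, what is visible of it) and "rect" ([left, top, width, height] in pixels, round what is visible of it).
The state is a dict: "clock": time; "joints": joint angles; "qd": joint speeds; "effort": joint torques, N m; "eef_pos": TCP position; "eef_rot": TCP orientation; "wrist_force": force on the tool from outside, world axes, zero at the start; "moment": the same for the moment, N m; "finger_gap": finger opening in mm.
Only numpy, scipy, OpenCV 4.12 (cv2) and the standard library are available. Lean on these libraries where they do the work, as an engineer would, in place of code of your own. Each camera call takes 0.05 s, during which the arm holds its last target. There are 200 camera calls.

## Working session

There is one attempt and no reset: what is moved stays moved. The work goes in short steps, Python scripts to look and compute and a tool call to move; the robot and the scene stay as the last step left them, time stands still between calls to the robot, and variables do not carry over. Pictures are saved under pics/ and viewed, about 8 in all and at most 12, crops included, and the job is handed in when it is done.

Besides the shell and the picture viewer there is one more tool, called after "Emit:" as name(argument=value, ...) on one line, values as JSON. send_rows: Moves the arm, as the interface text tells. Its arguments: {"type":"object","properties":{"series":{"type":"array"},"newtons":{"type":"number"}},"required":["series"]}

```bash
mkdir -p pics; cat > h.py <<'E'
import numpy as np, cv2
from scipy.spatial.transform import Rotation as R
from cell import manip
def save(c,n,s=1.5):
    im=cv2.cvtColor(c["img"],cv2.COLOR_RGB2BGR); cv2.imwrite("pics/"+n,cv2.resize(im,None,fx=s,fy=s,interpolation=cv2.INTER_CUBIC))
def foc(c): return c["img"].shape[0]/2/np.tan(np.radians(c["vfov"])/2)
def pose(c,st=None):
    if "pose" in c: return np.array(c["pose"])
    T=np.eye(4); T[:3,:3]=R.from_euler("xyz",st["eef_rot"]).as_matrix(); T[:3,3]=st["eef_pos"]
    return T@np.array(c["T_tool_cam"])
def ray(c,u,v,st=None):
    T=pose(c,st); f=foc(c); d=np.array([(u-c["cx"])/f,(v-c["cy"])/f,1.])
    if "pose" not in c:
        r=np.hypot(d[0],d[1]); d=np.array([d[0]/r*np.sin(r),d[1]/r*np.sin(r),np.cos(r)]) if r>1e-9 else d
    d=T[:3,:3]@d; return T[:3,3],d/np.linalg.norm(d)
def onz(c,u,v,z,st=None):
    o,d=ray(c,u,v,st); return o+d*(z-o[2])/d[2]
def proj(c,P,st=None):
    T=pose(c,st); p=(np.asarray(P)-T[:3,3])@T[:3,:3]; f=foc(c)
    if "pose" in c: q=p[...,:2]/p[...,2:]
    else:
        r=np.linalg.norm(p[...,:2],axis=-1,keepdims=True); q=p[...,:2]/np.maximum(r,1e-9)*np.arctan2(r,p[...,2:])
    return q*f+[c["cx"],c["cy"]]
E
python3 - <<'E'
from h import *
st=manip.read_state(); print(st)
for n in ["top","side","wrist"]:
    c=manip.camera(n); save(c,n+"0.png"); print(n,c["vfov"],c["cx"],c["cy"],np.round(pose(c,st),3).tolist())
    for t in ["meter_grip","cradle","heater","bucket","lid_a","mark_a","ball_tip","board"]:
        print(t,[(np.round(d["rect"]).tolist(),round(d["conf"],2)) for d in manip.find_in(t,c)][:6])
E
```

```text
{'clock': 0.0, 'joints': array([-1.23858779e+00,  3.00463466e-01,  1.52159765e+00, -2.71630526e-05,
        1.32069736e+00, -6.65524499e-02]), 'qd': array([-1.87565396e-03,  7.45280121e-04,  9.29050913e-05, -4.49246862e-04,
       -6.89141043e-04,  4.29255936e-04]), 'effort': array([ 9.93416070e-04, -5.31802905e+01, -3.52731979e+01,  7.09346356e-02,
        2.43740890e-02, -1.27939261e-04]), 'eef_pos': array([ 213.48214167, -506.59544124,  212.88350601]), 'eef_rot': array([-3.14042767e+00, -5.12788812e-05,  3.98767694e-01]), 'wrist_force': array([-0.04383458,  0.15907032, -0.10145491]), 'moment': array([-0.02772144,  0.05893174, -0.0161285 ]), 'finger_gap': 93.98161549216819}
top 43.60688496551448 248.88096621231153 183.38072634840893 [[-0.012, -0.998, 0.056, 361.778], [-1.0, 0.013, 0.008, -4.988], [-0.009, -0.056, -0.998, 1526.332], [0.0, 0.0, 0.0, 1.0]]
meter_grip [([246.0, 179.0, 12.0, 12.0], 0.68), ([293.0, 218.0, 15.0, 17.0], 0.62), ([222.0, 96.0, 56.0, 59.0], 0.43)]
cradle [([240.0, 171.0, 31.0, 32.0], 0.78)]
heater [([56.0, 126.0, 76.0, 61.0], 0.66)]
bucket [([369.0, 115.0, 63
[... 728 characters left out ...]
], 0.81), ([184.0, 171.0, 60.0, 47.0], 0.36)]
lid_a [([129.0, 211.0, 66.0, 51.0], 0.91), ([183.0, 169.0, 60.0, 45.0], 0.87), ([224.0, 139.0, 51.0, 37.0], 0.76), ([122.0, 138.0, 166.0, 154.0], 0.74), ([254.0, 309.0, 84.0, 74.0], 0.67)]
mark_a []
ball_tip []
board [([119.0, 137.0, 169.0, 152.0], 0.84), ([277.0, 189.0, 20.0, 14.0], 0.75)]
wrist 65.70646984690485 253.7305472586464 188.04687703800246 [[0.389, -0.883, -0.263, 289.812], [-0.921, -0.373, -0.109, -474.12], [-0.002, 0.285, -0.959, 386.318], [0.0, 0.0, 0.0, 1.0]]
meter_grip [([0.0, 0.0, 62.0, 30.0], 0.65)]
cradle []
heater []
bucket []
lid_a [([161.0, 0.0, 62.0, 39.0], 0.2)]
mark_a []
ball_tip [([50.0, 12.0, 10.0, 13.0], 0.7)]
board []
```

View pics/top0.png

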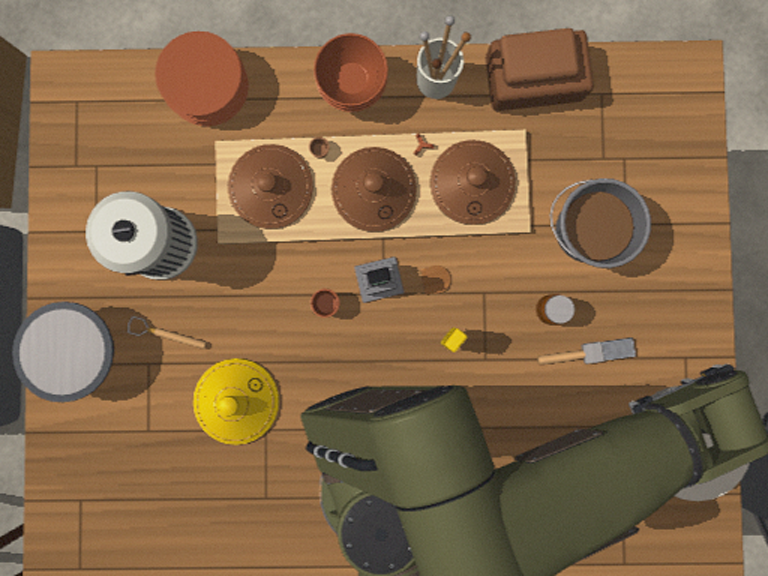

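View pics/side0.png

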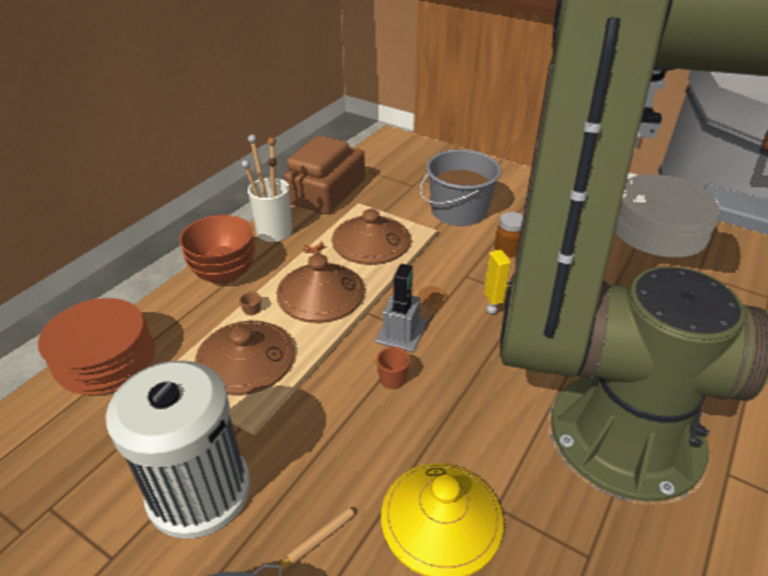

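The pictures show the heater at the left (+y) and the bucket at the right, so the target is the rightmost lid, with its ring near top-picture pixel (475,208)/1.5. The dark meter stands in the cradle at (378,276)/1.5. A yellow look-alike meter and a yellow look-alike lid are also there. The moves can't tilt the tool, so I'll have to pivot the meter in the jaws against the cradle pocket. Next I'll get coordinates.

```bash
python3 - <<'E'
from h import *
st=manip.read_state()
ct=manip.camera("top"); cs=manip.camera("side")
for x,y in [(130,0)]: pass
print("heater", [onz(ct,*p,240).round() for p in [(126/1.5,231/1.5)]])
for i,p in enumerate([(268,181),(374,181),(477,175)]): print("knob",i,[onz(ct,p[0]/1.5,p[1]/1.5,z).round() for z in (88,99,113)])
for i,p in enumerate([(279,211),(386,213),(475,208)]): print("mark",i,[onz(ct,p[0]/1.5,p[1]/1.5,z).round() for z in (43,60)])
for c,n in ((ct,"top"),(cs,"side")):
  for t in ["cradle","meter_grip"]:
    for d in manip.silhouettes(t,c)[:3]:
      r=cv2.minAreaRect(np.argwhere(d["pixels"])[:,::-1].astype(np.float32)); print(n,t,round(d["conf"],2),d["rect"],r, onz(c,*r[0],157 if t!="cradle" else 74).round())
# triangulate meter top: top (252,184)px ; 
b=np.array(manip.find_in("board",ct)[0]["rect"]); print("board",b)
print("boardcorners",[onz(ct,u/1.5,v/1.5,18).round() for u,v in [(215,141),(527,130),(530,232),(218,243)]])
print("cradle base corners",[onz(ct,u/1.5,v/1.5,5).round() for u,v in [(355,262),(398,258),(403,297),(361,302)]])
E
```

```text
heater [array([519., 450., 240.])]
knob 0 [array([635., 217.,  88.]), array([633., 216.,  99.]), array([631., 214., 113.])]
knob 1 [array([632.,   3.,  88.]), array([630.,   3.,  99.]), array([628.,   3., 113.])]
knob 2 [array([ 642., -204.,   88.]), array([ 640., -203.,   99.]), array([ 637., -201.,  113.])]
mark 0 [array([581., 202.,  43.]), array([578., 199.,  60.])]
mark 1 [array([574., -20.,  43.]), array([571., -20.,  60.])]
mark 2 [array([ 582., -205.,   43.]), array([ 579., -203.,   60.])]
top cradle 0.8 [237.2, 172.3, 30.9, 29.7] ((252.13536071777344, 185.96017456054688), (25.394968032836914, 30.078929901123047), 73.61045837402344) [435.  -3.  74.]
top meter_grip 0.5 [294.2, 217.8, 13.1, 11.6] ((301.5, 226.0), (12.020814895629883, 14.849242210388184), 45.0) [ 315. -142.  157.]
top meter_grip 0.46 [243.3, 177.0, 16.6, 14.6] ((252.32693481445312, 184.1346435546875), (11.374736785888672, 14.31647777557373), 78.69007110595703) [436.  -3. 157.]
side cradle 0.87 [250.3, 195.4, 34.7, 39.1] ((268.3152770996094, 214.32801818847656), (29.11956214904785, 36.23015594482422), 16.389541625976562) [414.  39.  74.]
side meter_grip 0.9 [260.9, 177.0, 12.5, 35.4] ((267.433837890625, 192.05838012695312), (12.475658416748047, 32.374332427978516), 3.5763344764709473) [417.  43. 157.]
side meter_grip 0.64 [321.8, 169.6, 17.5, 40.7] ((329.8520202636719, 187.5640106201172), (13.86362361907959, 41.59086990356445), 10.304845809936523) [287. -60. 157.]
side meter_grip 0.24 [250.7, 199.0, 33.6, 33.0] ((268.3983154296875, 214.1661834716797), (29.11965560913086, 36.29251480102539), 15.52410888671875) [372. 112. 157.]
board [144.2  85.5 207.7  77.7]
boardcorners [array([736., 341.,  18.]), array([ 750., -322.,   18.]), array([ 533., -323.,   18.]), array([518., 334.,  18.])]
cradle base corners [array([475.,  46.,   5.]), array([483., -45.,   5.]), array([400., -54.,   5.]), array([390.,  34.,   5.])]
```

Emit:
send_rows(series=[[[1,30,-28,-30,1.6],[1,62,-58,-60,3.2],[1,96,-90,-77,4.8],[1,130,-122,-77,6.4],[1,165,-155,-77,8],[1,200,-188,-77,9.6],[1,235,-221,-77,11.2],[1,270,-254,-77,12.8],[1,305,-287,-77,14.4],[1,340,-320,-77,16]]])

```text
clock: 2.7
eef_pos: [403.0, -77.9, 290.8]
eef_rot: [3.141, -0.001, 0.118]
wrist_force: [0.5, -1.4, 0.8]
finger_gap: 94.0
```

Emit:
send_rows(series=[[[1,21,-35,0,0],[1,40,-66,0,0],[1,42,-71,0,0],[1,42,-71,0,0]]])

```text
clock: 3.1
eef_pos: [435.9, -3.8, 290.3]
eef_rot: [3.142, 0.0, 0.122]
wrist_force: [-0.6, -0.6, 0.9]
finger_gap: 94.2
```

```bash
python3 - <<'E'
from h import *
import pickle
st=manip.read_state(); c=manip.camera("wrist"); pickle.dump((c,st),open("w1.pkl","wb"))
print(st["eef_pos"],st["eef_rot"],st["wrist_force"],st["joints"])
for d in manip.silhouettes("meter_grip",c)[:2]: print(d["rect"],d["conf"],cv2.minAreaRect(np.argwhere(d["pixels"])[:,::-1].astype(np.float32)))
print([(d["rect"],d["conf"]) for d in manip.find_in("mark_a",c)])
save(c,"w1.png")
E
```

```text
[435.86849037  -3.82412653 290.32151558] [3.14154949e+00 3.53874354e-04 1.21528778e-01] [-0.64348533 -0.5788358   0.90187505] [-9.27683805e-02 -1.25503164e-02  1.69932686e+00 -1.18219030e-04
  1.45515271e+00  1.35651282e+00]
[319.2, 243.2, 26.2, 53.2] 0.65 ((331.6244812011719, 269.151611328125), (51.03740692138672, 9.46546459197998), 64.65382385253906)
[234.8, 146.7, 40.5, 44.4] 0.6 ((251.7794647216797, 169.65480041503906), (38.83805847167969, 39.09976577758789), 83.9909896850586)
[([346.3, 4.1, 97.0, 100.3], 0.63)]
```

View pics/w1.png

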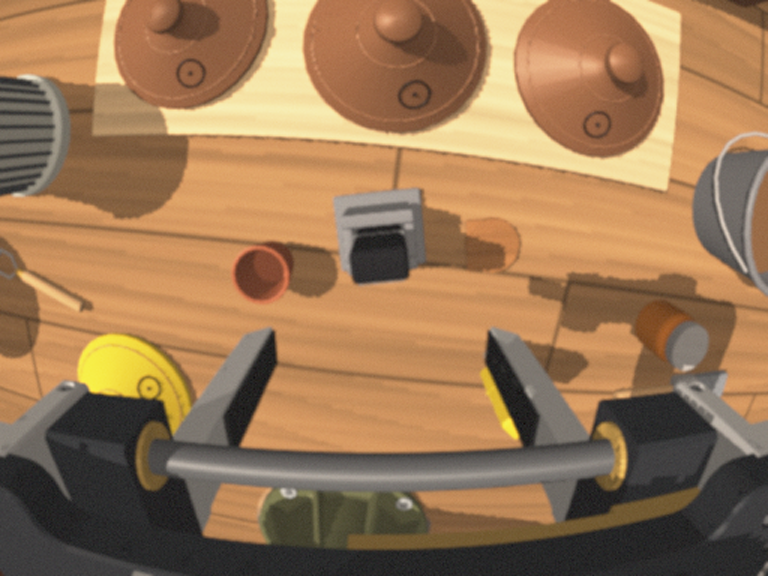

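```bash
python3 - <<'E'
from h import *
import pickle
c,st=pickle.load(open("w1.pkl","rb")); im=cv2.cvtColor(c["img"],cv2.COLOR_RGB2BGR)
a=cv2.resize(im[120:195,215:290],None,fx=5.3,fy=5.3,interpolation=cv2.INTER_CUBIC); b=cv2.resize(im[0:110,338:448],(397,397),interpolation=cv2.INTER_CUBIC)
a=cv2.convertScaleAbs(a,alpha=1.8)
cv2.imwrite("pics/w1c.png",np.hstack([a,b]))
print(a.shape)
for yaw in (.105,.122):
  for cx,cy in ((436,-4),):
    for z in (157,):
      q=np.array([[s*13,t*21] for s,t in ((1,1),(1,-1),(-1,-1),(-1,1))])@np.array([[np.cos(yaw),np.sin(yaw)],[-np.sin(yaw),np.cos(yaw)]])+[cx,cy]
      P=np.c_[q,np.full(4,z)]; p=proj(c,P,st); print(yaw,((p-[215,120])*5.3).round(1).tolist())
E
```

```text
Traceback (most recent call last):
ValueError: all the input array dimensions except for the concatenation axis must match exactly, but along dimension 0, the array at index 0 has size 398 and the array at index 1 has size 397
```

```bash
python3 - <<'E'
from h import *
import pickle
c,st=pickle.load(open("w1.pkl","rb")); im=cv2.cvtColor(c["img"],cv2.COLOR_RGB2BGR)
a=cv2.resize(im[120:195,215:290],(398,398),interpolation=cv2.INTER_CUBIC); b=cv2.resize(im[0:110,338:448],(398,398),interpolation=cv2.INTER_CUBIC)
a=cv2.convertScaleAbs(a,alpha=1.8)
cv2.imwrite("pics/w1c.png",np.hstack([a,b]))
for yaw in (.105,.122):
  for cx,cy in ((436,-4),):
    for z in (157,):
      q=np.array([[s*13,t*21] for s,t in ((1,1),(1,-1),(-1,-1),(-1,1))])@np.array([[np.cos(yaw),np.sin(yaw)],[-np.sin(yaw),np.cos(yaw)]])+[cx,cy]
      P=np.c_[q,np.full(4,z)]; p=proj(c,P,st); print(yaw,((p-[215,120])*5.3).round(1).tolist())
E
```

```text
0.105 [[104.5, 255.9], [314.7, 259.5], [310.1, 383.6], [104.5, 380.3]]
0.122 [[103.4, 257.7], [313.6, 257.7], [311.3, 382.0], [105.6, 382.0]]
```

View pics/w1c.png

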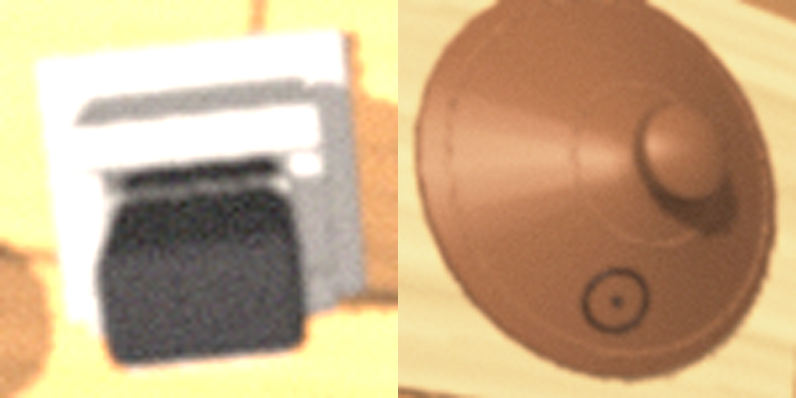

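```bash
python3 - <<'E'
from h import *
import pickle
from scipy.optimize import least_squares
c,st=pickle.load(open("w1.pkl","rb"))
obs=np.array([[100,258],[297,246],[305,352],[112,367]])/5.307+[215,120]
def quad(x,y,yaw,z=157,k=1):
    q=k*np.array([[13,21],[13,-21],[-13,-21],[-13,21]])@np.array([[np.cos(yaw),np.sin(yaw)],[-np.sin(yaw),np.cos(yaw)]])+[x,y]; return np.c_[q,np.full(4,z)]
r=least_squares(lambda p:(proj(c,quad(p[0],p[1],p[2],157,p[3]),st)-obs).ravel(),[436,-4,.15,1]); print("meter",r.x.round(3),r.cost)
ct=manip.camera("top"); cs=manip.camera("side")
W=(c,st);T=(ct,None);S=(cs,None)
def tri(L):
    A=np.zeros((3,3));b=np.zeros(3)
    for (cam,s),u,v in L:
        o,d=ray(cam,u,v,s); M=np.eye(3)-np.outer(d,d); A+=M;b+=M@o
    P=np.linalg.solve(A,b); return P.round(1),[ (proj(cam,P,s)-[u,v]).round(1).tolist() for (cam,s),u,v in L]
k=3.618
wk=lambda u,v:(W,(u-398)/k+338,v/k)
print("knob far",tri([wk(680,150),(T,477/1.5,175/1.5),(S,371/1.5,217/1.5)]))
print("mark far",tri([wk(617,300),(T,475/1.5,208/1.5),(S,392/1.5,239.5/1.5)]))
print("knob mid",tri([(W,397/1.5,22/1.5),(T,374/1.5,181/1.5),(S,318/1.5,262/1.5)]))
print("mark mid",tri([(W,415/1.5,95/1.5),(T,386/1.5,213/1.5),(S,348/1.5,283.5/1.5)]))
print("knob near",tri([(W,163/1.5,14/1.5),(T,268/1.5,181/1.5),(S,240/1.5,336/1.5)]))
print("mark near",tri([(W,191/1.5,73/1.5),(T,279/1.5,211/1.5),(S,274/1.5,354/1.5)]))
E
```

```text
meter [ 4.38881e+02 -2.56400e+00  1.98000e-01  9.17000e-01] 1.2110248060947435
knob far (array([ 643.9, -206.3,   79.1]), [[-0.8, 1.0], [0.3, -0.2], [-0.3, -0.3]])
mark far (array([ 584. , -204.7,   41. ]), [[-0.6, 0.2], [-0.2, -0.7], [0.6, -0.1]])
knob mid (array([629.9,   5.1,  98.1]), [[1.6, 0.0], [-0.6, 0.2], [-0.1, 0.0]])
mark mid (array([574.8, -18.8,  50.1]), [[0.7, 1.0], [-0.5, -0.7], [0.4, 0.1]])
knob near (array([638.4, 223.7,  75. ]), [[1.9, 0.0], [-1.4, -0.2], [0.6, -0.5]])
mark near (array([583.1, 203.3,  39.8]), [[0.2, 0.8], [-0.4, -0.6], [0.4, -0.0]])
```

The far lid's ring is at about (584,-205,41). Its knob height lies between what lid_a and lid_b should show, so I'll settle that close up. First the grasp.

Emit:
send_rows(series=[[[1,3,-1,45,-2],[1,3,-1,90,-4],[1,3,-1,130,-4],[1,3,-1,160,-4],[1,3,-1,169,-4],[1,3,-1,169,-4],[0.3,3,-1,169,-4],[0.3,3,-1,169,-4],[0.3,3,-1,169,-4],[0.3,3,-1,169,-4]]], newtons=25)

```text
clock: 4.35
eef_pos: [439.0, -3.1, 122.1]
eef_rot: [3.141, -0.001, 0.189]
wrist_force: [-0.3, -0.1, -0.7]
finger_gap: 66.0
```

Emit:
send_rows(series=[[[0.3,0,0,0,0],[0.3,0,0,0,0],[0.3,0,0,0,0],[0.3,0,0,0,0],[0.3,0,0,0,0]]])

```text
clock: 4.85
eef_pos: [438.7, -3.0, 121.4]
eef_rot: [-3.142, 0.0, 0.189]
wrist_force: [-0.6, -0.4, 0.4]
finger_gap: 42.1
```

Emit:
send_rows(series=[[[0.3,0,0,-10,0],[0.3,0,0,-25,0],[0.3,0,0,-40,0],[0.3,0,0,-40,0],[0.3,0,0,-40,0]]], newtons=30)

```text
clock: 5.35
eef_pos: [438.6, -3.1, 161.4]
eef_rot: [3.142, -0.0, 0.189]
wrist_force: [-0.4, 0.6, -2.6]
finger_gap: 42.1
```

```bash
python3 - <<'E'
from h import *
import pickle
from scipy.optimize import minimize
st=manip.read_state(); print(st["eef_pos"],st["wrist_force"])
cams=[(manip.camera(n),st if n=="wrist" else None,n) for n in ("top","side","wrist")]
save(cams[1][0],"s2.png"); pickle.dump([cams,st],open("v2.pkl","wb"))
ctr=[(641,-204,30),(630,2,40),(637,220,30)]
def model(x,y,th,hr):
    a=np.linspace(0,2*np.pi,48,endpoint=False); P=[]
    zt=18+{22:70,30:81,38:95}[th]
    L=[(90,0),(90,hr)]+[(20,hr+70*np.tan(np.radians(th)))]
    for r,z in L: P.append(np.c_[x+r*np.cos(a),y+r*np.sin(a),np.full(48,18+z)])
    for t in np.linspace(-.5,1.55,6): P.append(np.c_[x+20*np.cos(t)*np.cos(a),y+20*np.cos(t)*np.sin(a),np.full(48,zt-20+20*np.sin(t))])
    return P
def render(c,s,P):
    m=np.zeros((384*4,512*4),np.uint8); q=[proj(c,p,s) for p in P]
    for i in range(len(q)-1 if 1 else 0):
        h=cv2.convexHull(np.vstack(q[i:i+2] if i!=2 else [q[2]]).astype(np.float32)) ; cv2.fillConvexPoly(m,(h*4+2).astype(np.int32),255)
    return cv2.resize(m,(512,384),interpolation=cv2.INTER_AREA)/255.
for i,(x0,y0,_) in enumerate(ctr):
    masks=[]
    for c,s,n in cams:
        p=proj(c,[x0,y0,50],s)
        if n=="wrist" and not(20<p[0]<490 and 10<p[1]<370): continue
        best=None
        for d in manip.silhouettes("lid_a",c):
            l,t,w,h=d["rect"]
            if abs(l+w/2-p[0])<20 and abs(t+h/2-p[1])<20 and d["conf"]>.3 and w<130: best=d["pixels"]; break
        if best is not None: masks.append((c,s,n,best.astype(float)))
    print("lid",i,[m[2] for m in masks])
    for th in (22,30,38):
        for hr in (6,12):
            def cost(q): return sum(np.abs(render(c,s,model(q[0],q[1],th,hr))-m).sum()/m.sum() for c,s,n,m in masks)
            r=minimize(cost,[x0,y0],method="Nelder-Mead",options=dict(initial_simplex=[[x0,y0],[x0+6,y0],[x0,y0+6]],maxiter=40))
            print(th,hr,round(r.fun,3),r.x.round(1))
E
```

```text
[438.62365799  -3.06383362 161.37263739] [-0.35373342  0.57532753 -2.64101181]
lid 0 ['top', 'side']
22 6 0.75 [ 644.4 -201.9]
22 12 0.77 [ 642.3 -201.4]
30 6 0.716 [ 644.4 -201.9]
30 12 0.745 [ 642.2 -201.6]
38 6 0.741 [ 643.8 -201. ]
38 12 0.77 [ 642.  -201.3]
lid 1 ['top', 'side']
22 6 0.12 [630.6   5.4]
22 12 0.131 [628.9   6.5]
30 6 0.11 [630.6   5.4]
30 12 0.129 [628.6   6.4]
38 6 0.086 [630.6   5.5]
38 12 0.108 [628.8   6.6]
lid 2 ['top', 'side']
22 6 0.188 [639.2 223.4]
22 12 0.176 [637. 224.]
30 6 0.188 [639.2 223.4]
30 12 0.176 [637. 224.]
38 6 0.194 [638.3 223.9]
38 12 0.183 [637. 224.]
```

View pics/s2.png

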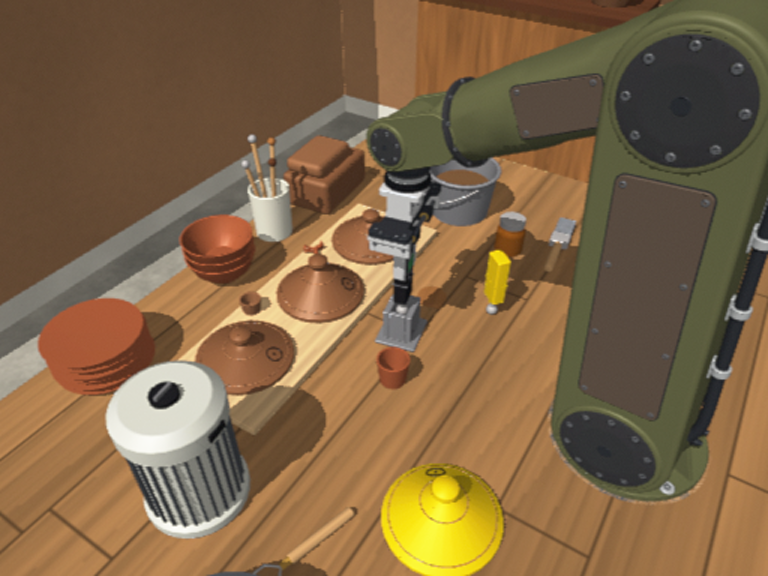

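Emit:
send_rows(series=[[[0.3,0,0,-5,0],[0.3,-9,0,-4.8,0],[0.3,-15,0,-4.4,0],[0.3,-21,0,-3.7,0],[0.3,-26.5,0,-2.6,0],[0.3,-37.5,0,0.4,0],[0.3,-48,0,4.5,0],[0.3,-53.5,0,7,0],[0.3,-53.5,0,7,0],[0.3,-53.5,0,7,0]]])

```text
clock: 6.85
eef_pos: [385.6, -13.2, 154.2]
eef_rot: [-3.141, 0.002, 0.189]
wrist_force: [-0.4, -0.2, -2.9]
finger_gap: 41.9
```

```bash
python3 - <<'E'
from h import *
st=manip.read_state(); print(st["eef_pos"],st["wrist_force"],st["moment"])
c=manip.camera("side"); w=manip.camera("wrist")
u,v=proj(c,[420,0,130]).astype(int); print(u,v)
im=cv2.cvtColor(c["img"],cv2.COLOR_RGB2BGR)[v-50:v+50,u-50:u+50]
wi=cv2.cvtColor(w["img"],cv2.COLOR_RGB2BGR)
cv2.imwrite("pics/t3.png",np.hstack([cv2.resize(im,(400,400),interpolation=3),cv2.resize(wi[100:300,150:350],(400,400),interpolation=3)]))
E
```

```text
[385.61141829 -13.17794854 154.15554748] [-0.43023064 -0.22621758 -2.89110371] [-0.00831952  0.0545122   0.0070499 ]
274 190
```

View pics/t3.png

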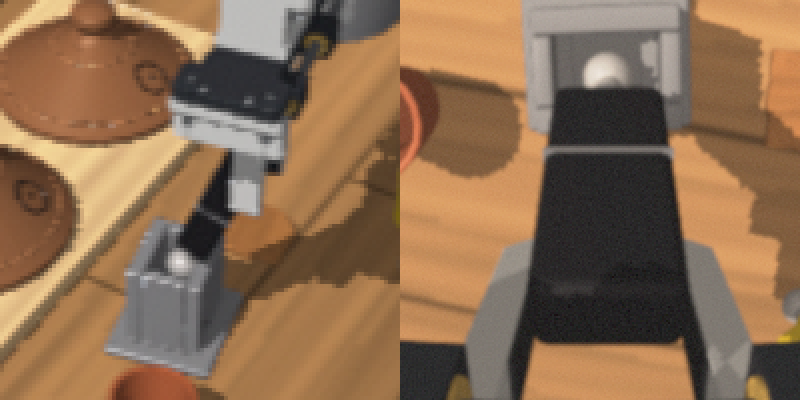

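The pivot worked: the meter leans in the jaws with its ball against the pocket wall. Now I'll lift it clear and measure the tilt from the ball in the wrist picture.

Emit:
send_rows(series=[[[0.3,0,0,-20,0],[0.3,0,0,-50,0],[0.3,0,0,-85,0],[0.3,0,0,-100,0],[0.3,0,0,-100,0],[0.3,0,0,-100,0],[0.3,0,0,-100,0]]])

```text
clock: 7.65
eef_pos: [385.7, -13.1, 253.1]
eef_rot: [-3.141, 0.002, 0.189]
wrist_force: [0.4, -0.5, -2.0]
finger_gap: 41.5
```

```bash
cat > tilt.py <<'E'
from h import *
def ballpx(w,st,lo=10,hi=50):
    g=cv2.cvtColor(w["img"],cv2.COLOR_RGB2GRAY)
    ts=np.radians(np.arange(lo,hi,.5)); I=np.eye(4); T=np.array(w["T_tool_cam"])
    P=np.c_[110*np.sin(ts),0*ts,-11+110*np.cos(ts)]
    f=foc(w); p=(P-T[:3,3])@T[:3,:3]; r=np.linalg.norm(p[:,:2],axis=1,keepdims=True); q=p[:,:2]/r*np.arctan2(r,p[:,2:])*f+[w["cx"],w["cy"]]
    return np.degrees(ts),q,11*f/np.linalg.norm(p,axis=1)
E
python3 - <<'E'
from tilt import *
st=manip.read_state(); print(st["eef_pos"],st["wrist_force"],st["moment"])
w=manip.camera("wrist"); t,q,rad=ballpx(w,st)
print([(a,b.round(1).tolist(),r.round(1)) for a,b,r in zip(t,q,rad)][::8])
print([(d["rect"],round(d["conf"],2)) for d in manip.find_in("ball_tip",w)])
im=cv2.cvtColor(w["img"],cv2.COLOR_RGB2BGR)
big=cv2.resize(im[90:230,190:310],None,fx=4,fy=4,interpolation=3)
lid=cv2.resize(im[0:140,300:480],None,fx=2.2,fy=2.2,interpolation=3)
out=np.zeros((560,480+396,3),np.uint8); out[:,:480]=big; out[:lid.shape[0],480:480+lid.shape[1]]=lid
cv2.imwrite("pics/t4.png",cv2.resize(out,None,fx=.9,fy=.9))
E
```

```text
[385.69541977 -13.06224815 253.1111688 ] [ 0.43746002 -0.52138812 -2.04509218] [-0.00360721  0.07648596 -0.00397918]
[(np.float64(10.0), [254.3, 170.9], np.float64(11.8)), (np.float64(14.0), [254.3, 163.4], np.float64(11.9)), (np.float64(18.0), [254.3, 156.0], np.float64(12.0)), (np.float64(22.0), [254.3, 148.6], np.float64(12.2)), (np.float64(26.0), [254.3, 141.4], np.float64(12.4)), (np.float64(29.999999999999996), [254.3, 134.2], np.float64(12.6)), (np.float64(34.0), [254.3, 127.2], np.float64(12.8)), (np.float64(38.0), [254.4, 120.2], np.float64(13.1)), (np.float64(42.0), [254.4, 113.4], np.float64(13.4)), (np.float64(46.0), [254.4, 106.8], np.float64(13.7))]
[([240.8, 124.1, 25.2, 20.2], 0.61), ([326.2, 216.9, 6.8, 7.3], 0.53), ([78.4, 0.0, 91.8, 29.9], 0.39)]
```

View pics/t4.png

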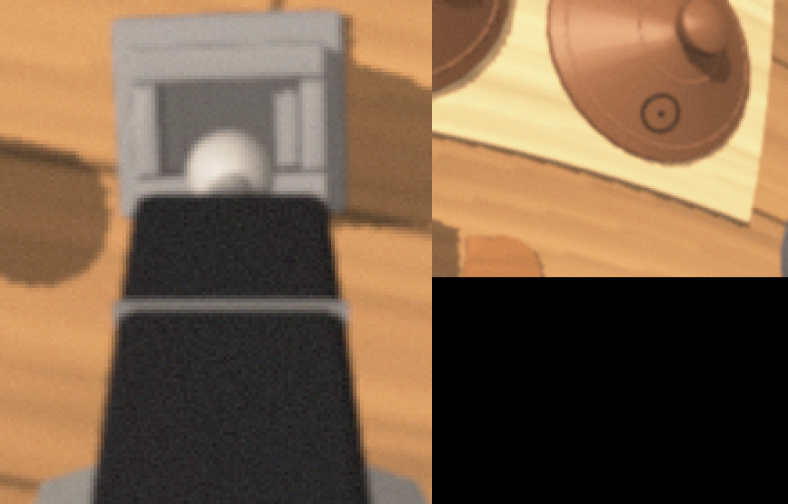

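The ball sits at about pixel (253.5,138), which gives a lean of about 28°. That's inside tolerance for either candidate lid. Now I'll move above the far lid for a close view.

Emit:
send_rows(series=[[[0.3,6,16,0,1],[0.3,16,46,0,2],[0.3,27,77,0,3],[0.3,38,108,0,4.5],[0.3,49,140,0,6],[0.3,60,172,0,7.5],[0.3,69,198,2,9],[0.3,73.5,212,3,9],[0.3,73.5,212,3,9],[0.3,73.5,212,3,9]]])

```text
clock: 8.75
eef_pos: [497.9, -207.2, 250.7]
eef_rot: [-3.141, 0.001, 0.032]
wrist_force: [0.4, -0.4, -2.2]
finger_gap: 41.9
```

```bash
python3 - <<'E'
from tilt import *
import pickle
st=manip.read_state(); print(st["clock"],st["eef_pos"],st["eef_rot"],st["wrist_force"])
w=manip.camera("wrist"); pickle.dump((w,st),open("w5.pkl","wb")); save(w,"w5.png")
E
```

```text
8.75 [ 497.93459302 -207.16841299  250.70289022] [-3.14077615e+00  1.27441526e-03  3.21393744e-02] [ 0.4045362  -0.41945467 -2.2269388 ]
```

View pics/w5.png

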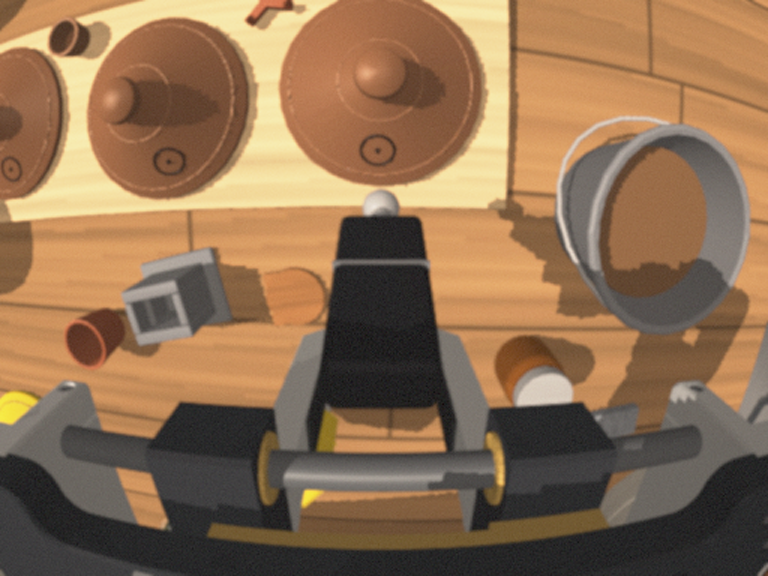

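```bash
python3 - <<'E'
from h import *
import pickle
from scipy.optimize import least_squares
w1,s1=pickle.load(open("w1.pkl","rb")); w5,s5=pickle.load(open("w5.pkl","rb")); (cams,_)=pickle.load(open("v2.pkl","rb")); ct,cs=cams[0][0],cams[1][0]
def tri(L):
    f=lambda P:np.concatenate([(proj(c,P,s)-[u,v])*(1 if s else 1.5) for c,s,u,v in L])
    r=least_squares(f,[600,-200,50]); return r.x.round(1),r.fun.round(1)
k=3.618; cr=lambda u,v:((u-398)/k+338,v/k)
for nm,a,b,t,s in (("mark",cr(617,300),(378/1.5,150/1.5),(475/1.5,208/1.5),(392/1.5,239.5/1.5)),("knob",cr(680,150),(380/1.5,73/1.5),(477/1.5,175/1.5),(371/1.5,217/1.5))):
    L=[(w1,s1,*a),(w5,s5,*b)]; print(nm,"wrist",tri(L)); print(nm,"all",tri(L+[(ct,None,*t),(cs,None,*s)]))
    print({z:onz(w5,*b,z,s5).round(1)[:2].tolist() for z in (39,45)})
# other lids knob+mark
print("mid mark",tri([(w1,s1,415/1.5,95/1.5),(w5,s5,169/1.5,161/1.5)]),"mid knob",tri([(w1,s1,397/1.5,21/1.5),(w5,s5,119/1.5,101/1.5)]))
# rim circle centre at z=18..24 from w5 & the model
a=np.linspace(0,2*np.pi,721)
for z in (18,24):
  def f(p):
    q=proj(w5,np.c_[p[0]+90*np.cos(a),p[1]+90*np.sin(a),np.full(721,z)],s5)*1.5
    return [q[:,0].min()-280,q[:,0].max()-482,q[:,1].max()-185]
  r=least_squares(f,[642,-203]); print("rim",z,r.x.round(1),r.fun.round(1))
# inner decorated circle etc: dots
E
```

```text
mark wrist (array([ 583.1, -201.6,   49. ]), array([ 0.,  0., -0., -0.]))
mark all (array([ 583.1, -202.6,   44.3]), array([-0.8,  0.3,  0.8,  0. , -1.1, -0.9,  0.7, -0.7]))
{39: [583.1, -201.6], 45: [583.1, -201.6]}
knob wrist (array([ 641.6, -201.4,   90. ]), array([-0. ,  0.4, -0.1, -0.3]))
knob all (array([ 642.3, -202.6,   84.6]), array([-1.2,  0.8,  1. , -0.1, -1. ,  0.1, -0.8, -1.4]))
{39: [650.4, -201.1], 45: [649.3, -201.1]}
mid mark (array([575.7, -17.3,  54.8]), array([-0. , -0.2,  0.1,  0.2])) mid knob (array([629.1,   7. , 101.3]), array([ 0. ,  0.4, -0.1, -0.3]))
rim 18 [ 641.4 -202.2] [ 1.6 -1.6 -0. ]
rim 24 [ 641.8 -202.2] [ 0.2 -0.2  0. ]
```

Triangulating from the two wrist pictures and the top and side ones gives mark z of 44–49 mm and a knob centre of 85–90 mm, which fits lid_b (30°). The lid axis is near (641.6,-202) and the mark near (583,-202), so the clay's normal points toward -x.

Emit:
send_rows(series=[[[0.3,3,-1,15,0.5],[0.3,7,-2,35,1],[0.3,11,-3,57,1.8],[0.3,15,-4.5,77,1.8],[0.3,16.8,-4.7,88,1.8],[0.3,16.8,-4.7,88,1.8],[0.3,16.8,-4.7,88,1.8],[0.3,16.8,-4.7,88,1.8]]])

```text
clock: 9.6
eef_pos: [515.2, -202.4, 164.7]
eef_rot: [3.141, -0.002, 0.001]
wrist_force: [-0.3, 0.4, -3.0]
finger_gap: 41.9
```

```bash
python3 - <<'E'
from tilt import *
import pickle
st=manip.read_state(); print(st["clock"],st["eef_pos"],st["eef_rot"],st["wrist_force"],st["moment"])
w=manip.camera("wrist"); cs=manip.camera("side"); pickle.dump((w,cs,st),open("w6.pkl","wb"))
def box(P,c,s): return proj(c,np.array(P,float),s)
tip=st["eef_pos"]+R.from_euler("xyz",st["eef_rot"]).apply([56.8,0,95.8])
print("tip",tip.round(1),"proj mark",box([583,-202,44.5],w,st),box([583,-202,44.5],cs,None),"tip side",box(tip,cs,None))
a=cv2.cvtColor(w["img"],cv2.COLOR_RGB2BGR)[30:170,180:330]; b=cv2.cvtColor(cs["img"],cv2.COLOR_RGB2BGR)
u,v=box(tip,cs,None).astype(int); b=b[v-40:v+40,u-40:u+40]
cv2.imwrite("pics/t6.png",np.hstack([cv2.resize(a,(430,401),interpolation=3),cv2.resize(b,(401,401),interpolation=3)])[:,:800]); print("side crop origin",u-40,v-40)
E
```

```text
9.6 [ 515.18845469 -202.4068149   164.65725233] [ 3.14084271e+00 -1.62398595e-03  9.27330744e-04] [-0.2999672   0.41330061 -2.95775062] [ 0.02262904  0.07357138 -0.00657693]
tip [ 572.1 -202.4   68.9] proj mark [253.73274256 117.51804443] [261.77680467 159.25615579] tip side [264.75752556 154.21054648]
side crop origin 224 114
```

View pics/t6.png

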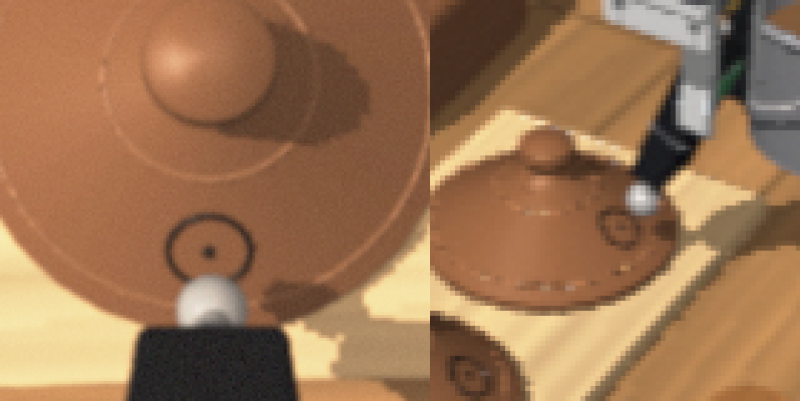

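Emit:
send_rows(series=[[[0.3,3,-0.5,7,0],[0.3,6,-1,14,0],[0.3,7.5,-1,18,0],[0.3,7.5,-1,18,0],[0.3,7.5,-1,18,0]]])

```text
clock: 10.2
eef_pos: [522.4, -201.2, 145.3]
eef_rot: [-3.141, 0.0, 0.001]
wrist_force: [0.2, 0.4, -2.0]
finger_gap: 41.7
```

Emit:
send_rows(series=[[[0.3,0.5,0,1,0],[0.3,1,0,2,0],[0.3,1,0,2,0],[0.3,1,0,2,0]]])

```text
clock: 10.6
eef_pos: [523.5, -201.3, 143.6]
eef_rot: [3.141, -0.0, 0.001]
wrist_force: [-0.4, 0.3, -0.6]
finger_gap: 41.7
```

Emit:
send_rows(series=[[[0.3,0.5,0,1,0],[0.3,1,0,2,0],[0.3,1,0,2,0],[0.3,1,0,2,0]]])

```text
clock: 11.0
eef_pos: [524.4, -201.3, 141.5]
eef_rot: [3.142, 0.0, 0.001]
wrist_force: [-1.6, -0.0, -0.2]
finger_gap: 42.0
```

Emit:
send_rows(series=[[[0.3,0.3,0,0.6,0],[0.3,0.6,0,1.2,0],[0.3,0.6,0,1.2,0],[0.3,0.6,0,1.2,0],[0.3,0.6,0,1.2,0]]])

```text
clock: 11.5
eef_pos: [525.0, -201.3, 140.3]
eef_rot: [3.142, 0.0, 0.001]
wrist_force: [-2.6, -0.6, 0.9]
finger_gap: 42.1
```

```bash
python3 - <<'E'
from tilt import *
F=[]
for i in range(8):
    w=manip.camera("wrist" if i%2 else "side"); st=manip.read_state(); F.append(st["wrist_force"])
    if i==6: cs=w
print(st["clock"],st["eef_pos"],np.mean(F,0).round(2),np.std(F,0).round(2))
tip=st["eef_pos"]+R.from_euler("xyz",st["eef_rot"]).apply([56.8,0,95.8]); print(tip)
a=cv2.cvtColor(w["img"],cv2.COLOR_RGB2BGR)[30:170,180:330]; u,v=264,154
b=cv2.cvtColor(cs["img"],cv2.COLOR_RGB2BGR)[v-40:v+40,u-40:u+40]
cv2.imwrite("pics/t7.png",np.hstack([cv2.resize(a,(430,401),interpolation=3),cv2.resize(b,(401,401),interpolation=3)])[:,:800])
E
```

```text
11.9 [ 524.99975855 -201.28210999  140.26311247] [-1.57 -0.42  0.4 ] [0.44 0.42 0.48]
[ 581.80089297 -201.23558742   44.46379637]
```

View pics/t7.png

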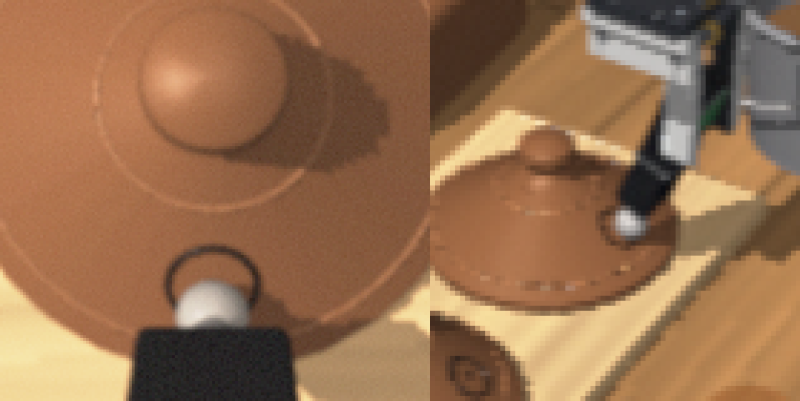

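```bash
python3 - <<'E'
from tilt import *
st=manip.read_state(); w=manip.camera("wrist")
k=430/150
for z in (43,45,47): print(z,onz(w,180+213/k,30+286/k,z,st).round(1))
# predicted ring for mark candidates -> crop coords
n=np.array([-.5,0,.866]);t=np.array([.866,0,.5]);a=np.linspace(0,2*np.pi,60)
for m in ([583,-202,44.5],[582,-201.3,44.5],[583,-202,47]):
    P=np.array(m)+14*(np.outer(np.cos(a),t)+np.outer(np.sin(a),[0,1,0])); q=(proj(w,P,st)-[180,30])*k; print(m,q.min(0).round(),q.max(0).round())
T,q,r=ballpx(w,st); i=36
tip=st["eef_pos"]+R.from_euler("xyz",st["eef_rot"]).apply([(121-4.5)*np.sin(np.radians(28)),0,-11+(121-4.5)*np.cos(np.radians(28))]); print("tip with 4.5 in",tip.round(1))
# predicted ball centre/top in crop for push 0 / 4.5 at 28 deg
for p in (0,4.5,8):
    for th in (26,28,30):
        c=[(110-p)*np.sin(np.radians(th)),0,-11+(110-p)*np.cos(np.radians(th))]
        e=st["eef_pos"]+R.from_euler("xyz",st["eef_rot"]).apply(c); q=(proj(w,e,st)-[180,30])*k; print(p,th,q.round(),"top",(q[1]-12.5*k).round())
E
```

```text
43 [ 582.6 -201.3   43. ]
45 [ 582.8 -201.3   45. ]
47 [ 583.  -201.3   47. ]
[583, -202, 44.5] [171. 248.] [260. 320.]
[582, -201.3, 44.5] [169. 251.] [257. 323.]
[583, -202, 47] [170. 248.] [260. 321.]
tip with 4.5 in [ 579.7 -201.2   48.4]
0 26 [213. 319.] top 283.0
0 28 [213. 309.] top 273.0
0 30 [213. 298.] top 263.0
4.5 26 [213. 327.] top 291.0
4.5 28 [213. 317.] top 281.0
4.5 30 [213. 307.] top 271.0
8 26 [213. 334.] top 298.0
8 28 [213. 324.] top 288.0
8 30 [213. 314.] top 279.0
```

The averaged wrist force gives a normal push of about 3.1 N. The wrist picture shows the ball about 4.5 mm in, inside the ring, and the tip about 3 mm from its middle. Handing in.

```bash
python3 -c "
from cell import manip
print(manip.sign_off()); s=manip.read_state(); print(s['clock'],s['eef_pos'],s['wrist_force'],s['finger_gap'])"
```

```text
the job is handed in; nothing more can be done
None
the job is handed in; nothing more can be done
```

The meter is on the pencilled ring of the lid farthest from the heater, which I took to be lid_b (30° flank), held steady. I handed the job in at about 12 s. `sign_off` gave no verdict, and the state could not be read afterwards.

**What I did:** The moves cannot tilt the tool. I gripped the meter across its 42 mm at 30 N and leaned it in the jaws by pushing the ball against the cradle pocket. I then lifted it clear, turned it in line with the lid and pressed slowly along the meter's axis.

**Last checks:**

| Check | Estimate | Wanted |
|---|---|---|
| Lean of the meter | about 28°, so about 2° off square to a 30° flank | within 10° |
| Tip to ring middle | about 3–4 mm | under 10 mm |
| Push, averaged from wrist force | about 3.1 N (noise ±0.5 N) | under 8 N |
| Ball pushed in | about 4.5 mm, from force and from the wrist picture | 2–8 mm |

The last wrist picture showed the ring within about 1 mm of where it was expected, so I saw no sign of the lid moving. No other lid was approached.

**What disagreed:** The height of the ring came out between 41 and 49 mm depending on which pictures I used. The outline fit favoured lid_b only weakly. If the lid is in fact lid_a (22°), the lean would be about 6° off square, still within the 10° allowed.

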